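# Start the bench press, flip its safety catch and hold the lever down

## Robot

A 7-joint arm with a two-finger parallel gripper is mounted at the origin on a cart in front of the work surface, level with it; the furniture and walls round the work are solid. World frame = base frame: x ahead of the robot, y to its left, z up, the work surface at z = 0. Lengths are in m, angles in rad, forces in N, time in s.
With the tool pointing down it reaches from about 0.4 to 0.85 m from the base axis. Payload 10.4 kg.
Tool frame: the origin (TCP) lies between the finger pads; the fingertips stand 11 mm ahead of it and the grasp point (between the pads) lies 8 mm behind it; x points along the fingers, y is the direction in which the jaws open and shut, and the axes are right-handed (so a half turn about x gives the same grasp; the last joint's range is limited). The gripper opens to 87 mm and grips with 3 to 60 N. Pads are 19 mm wide; open, the fingers measure 117 mm over their backs; the gripper's body (75 mm by 190 mm) begins 51 mm behind the grasp point.
Start: joints at [1.082, 0.332, -0.065, 1.46, 0.022, 1.35, -0.088], TCP at [0.281, -0.558, 0.203] pointing down, gripper open.
Joint ranges: [-2.6, 2.6], [-0.5, 2.12], [-1.47, 1.34], [0.16, 2.42], [-1.27, 4.41], [0.06, 2.06], [-2.6, 2.6]. Speed limits (rad/s): [2.22, 2.22, 2.79, 2.79, 3.14, 3.14, 3.14].

## Interface

Orientations are given as a unit quaternion [x, y, z, w].
In Python, from bench import r, cams, ticket gives the robot as it stands. The module is installed in compiled form; this text tells all that it offers.
- The arm moves only by the tool drive_tool, never from a script. Its argument "moves" is text: rows parted by semicolons, each of 5 numbers parted by spaces: the shift along the world's x, y, z in m, then the turn about the world's z in degrees, then the closure, from 0 (fully open) to 1 (shut). In form: x y z twist grip; .... A call has 1 to 20 rows; each row shifts and turns the commanded pose from where the row before left it; what a row does not reach is not made up. A row lasts 1/8 s, in which the tool goes at most 62.5 mm and 10.7 degrees, less where a joint would pass 70% of its speed; a pose out of reach is approached as far as the arm can. A call is refused whole if a number of a shift passes 0.0625 or a number of a turn 10.7, either way. A call with a gripper value outside its range is refused whole. The fingers move at their own pace and stop on an object; "newtons" is the grip in N (left out, the last holds). Time passes only in rows, so rows that do not move let the fingers close. It gives the time, the measured TCP pose, the force and the opening at its end, in the units of the state.
- r.read_state(): the state, without advancing time (a new reading comes with each control period).
- cams.camera(name): name is "scene" or "top" or "wrist"; returns a dict with "color" (420x560x3 uint8, red, green, blue), "fx", "fy", "cx", "cy" (pixels), "distortion" ([k1, k2, p1, p2, k3] as OpenCV has them; the pictures are not rectified), "extrinsics" (4x4, takes a point from camera to world coordinates). Camera axes: x right, y down, z forward; pixel columns grow to the right and rows downward; lengths in m; the calibration is good to about 2 mm. A picture is of the moment at which its call begins. There is no depth.
- ticket.close_job(): hands the job in, once; it reports no verdict.
The state is a dict: "time": time; "joint_positions": joint angles; "joint_vel": joint speeds; "joint_torque": joint torques, N m; "ee_pos": TCP position; "eef_rot": TCP orientation; "ft_force": force on the tool from outside, world axes, zero at the start; "torque": the same for the moment, N m; "width": finger opening in m.
Only numpy, scipy, OpenCV 4.12 (cv2) and the standard library are available. Lean on these libraries where they do the work, as an engineer would, in place of code of your own. Each camera call takes 0.05 s, during which the arm holds its last target.

## Task

Start the small bench press: push the start button on its control box fully down and let it spring back up. Then flip the safety catch on the press right back out of the lever's way, and only then pull the lever down to its stop against its spring; finish while still holding it down there. Leave the tin, bottle, loupe and cork block around the work where they stand.

Things in the scene. Friction and masses are not known exactly. Their poses are not given: they have to be found in the camera images.
- press: Small grey bench arbor press, fixed. Base 160 x 135 x 14 mm; origin on the table near the base centre; +x points to its back (column), -x to its front (roughly to the robot), +y to its left. Head 48 mm wide, top 140 mm above the table (catch bearings 160 mm). Lever on its right side (y = -35 mm); the catch's thumb tab stands out on its left side (y = +60 mm).
- lever_knob (a point): Centre of the black ball knob, 32 mm diameter, at the end of the lever, a 12 mm round steel bar. At the start it is the highest point of the press, about 223 mm above the table. It lies 130 mm from lever_pivot and moves with the lever. It can be gripped from above across the press's y axis, or pushed.
- lever_pivot (a point): Fixed point on the lever's hinge axis, in the plane of the lever: x = 0, y = -35 mm, z = 110 mm in the press's frame, axes as those of the press. The hinge axis is the press's y axis.
- press_lever (a joint): Lever angle, rad. 0 = up (bar 60 deg above horizontal, leaning to the front), 0.95 = lower stop (bar 5.6 deg above horizontal, knob 123 mm above the table). Grows as the knob is pulled forward (press -x) and down. A spring, 3 N at the knob at first, 6 to 8 N at the stop, lifts it again when let go. With the catch closed a pin on the lever is blocked after about 0.04 rad.
- catch_tab (a point): Grip point on the safety catch's steel thumb tab, a flat plate 10 mm thick along the press's y, 16 mm wide, its end 56 mm from the hinge; this point is 45 mm from catch_pivot. Closed, the tab leans to the front, 50 deg above horizontal, with this point about 187 mm above the table. Can be pinched from above along the press's y, or pushed backwards.
- catch_pivot (a point): Fixed point on the safety catch's hinge axis, in the plane of the thumb tab: x = 20 mm, y = 60 mm, z = 153 mm in the press's frame, axes as those of the press. The hinge axis is the press's y axis.
- safety_catch (a joint): Safety catch angle, rad. 0 = closed (hook in front of the lever's pin); grows as the thumb tab is swung up and over to the back of the press (+x); 1.5 = stop, fully flipped back (tab leans to the back, hook stands up). Stiff hinge: 1 to 2 N at the tab, stays where it is left. May start up to 0.06 rad open.
- start_button_top (a point): Centre of the top face of the round metal push button, 30 mm diameter, on top of the grey control box (85 x 75 x 44 mm, fixed to the table); the button's top is about 61 mm above the table and stands 6 mm above the 46 mm round collar round it. The box may be left or right of the press.
- start_button (a joint): Push button travel in m, 0 = up, 0.006 = fully down. Springs back; about 4 N when fully down.
- wax_tin: Loose round tin, 68 mm diameter, 24 mm high, origin at its underside. Bystander.
- oil_bottle: Loose small amber bottle, 39 mm diameter, 80 mm high, origin at its underside. Bystander.
- loupe: Loose black eye loupe, 41 mm diameter, 34 mm high, origin at its underside. Bystander.
- cork_block: Loose cork block 57 x 77 x 32 mm, origin at its underside. Bystander.
Things that resemble listed ones, but are neither listed nor needed, are in the scene too. Leave any pink look-alike of the part that bears start_button_top alone.

How it is judged:
On the way, in this order (a step that is already met when the one before it is completed fails the run):
1. the start button is pushed fully down (value of joint start_button above 0.005 m), for 0.05 s.
2. the start button is released and back up (value of joint start_button below 0.0015 m), for 0.1 s.
3. the safety catch is flipped back while the lever is still up (value of joint safety_catch above 1 rad and value of joint press_lever below 0.15 rad), for 0.1 s.
4. the lever is pulled down to its stop (value of joint press_lever above 0.87 rad), for 0.3 s.
At the end, for the whole second after the job is handed in: The lever is held down at its stop (joint above 0.87 of 0.95 rad) by the fingers (contact force above 1 N), the safety catch is flipped back (above 0.9 rad) and the start button is up (below 1.5 mm) (value of joint press_lever above 0.87 rad and contact force between the fingers and press_lever above 1 N and value of joint safety_catch above 0.9 rad and value of joint start_button below 0.0015 m); the arm keeps its last pose, push and grip.
It fails at once if the lever is pulled more than 0.15 rad while the safety catch is not flipped back (below 0.9 rad) (value of joint press_lever above 0.15 rad and value of joint safety_catch below 0.9 rad).
It fails at once if a bystander (tin, bottle, loupe, cork block) is moved more than 30 mm (distance of any of wax_tin, oil_bottle, loupe, cork_block from where it was at the start of the episode above 0.03 m).
It also fails if it takes over 64 s, if anything falls off the work surface, if the arm or the gripper's body presses on something with over 40 N, if the wrist force passes 120 N, or if a joint passes its speed limit or range.

## Working session

There is one attempt and no reset: what is moved stays moved. The work goes in short steps, Python scripts to look and compute and a tool call to move; the robot and the scene stay as the last step left them, time stands still between calls to the robot, and variables do not carry over. Pictures are saved under pics/ and viewed, and the job is handed in when it is done.

Besides the shell and the picture viewer there is one more tool, called after "Emit:" by a JSON object that holds its "method" and its "body", one argument or row to a line. drive_tool: Moves the arm, as the interface text tells. Its arguments: {"type":"object","properties":{"moves":{"type":"string"},"newtons":{"type":"number"}},"required":["moves"]}

```bash
mkdir -p pics
cat > h.py <<'E'
import numpy as np, cv2, pickle
from bench import r, cams, ticket
def shot(name,fn):
    c=cams.camera(name); pickle.dump(c,open(f'pics/{fn}.pkl','wb'))
    cv2.imwrite(f'pics/{fn}.png',cv2.cvtColor(c['color'],cv2.COLOR_RGB2BGR)); return c
def ld(fn): return pickle.load(open(f'pics/{fn}.pkl','rb'))
def K(c): return np.array([[c['fx'],0,c['cx']],[0,c['fy'],c['cy']],[0,0,1]],float)
def ray(c,p):
    q=cv2.undistortPoints(np.array([[p]],float),K(c),np.array(c['distortion'],float))[0,0]
    E=np.array(c['extrinsics']); d=E[:3,:3]@np.array([q[0],q[1],1]); return E[:3,3],d/np.linalg.norm(d)
def onz(c,p,z):
    o,d=ray(c,p); return o+d*(z-o[2])/d[2]
def two(c1,p1,c2,p2):
    o1,d1=ray(c1,p1);o2,d2=ray(c2,p2)
    s=np.linalg.lstsq(np.c_[d1,-d2],o2-o1,rcond=None)[0]
    a=o1+s[0]*d1;b=o2+s[1]*d2; return (a+b)/2,np.linalg.norm(a-b)
def proj(c,P):
    E=np.linalg.inv(np.array(c['extrinsics']))
    return cv2.projectPoints(np.array(P,float).reshape(-1,3),cv2.Rodrigues(E[:3,:3])[0],E[:3,3],K(c),np.array(c['distortion'],float))[0][:,0]
E
python3 - <<'E'
from h import *
for n in ('scene','top','wrist'):
    c=shot(n,n+'0'); print(n,np.round(c['extrinsics'],3).tolist(),c['fx'])
s=r.read_state();print(s)
E
```

```text
scene [[0.989, 0.078, -0.127, 0.746], [0.148, -0.421, 0.895, -1.339], [0.017, -0.904, -0.428, 0.817], [0.0, 0.0, 0.0, 1.0]] 524.3943961760359
top [[-0.016, -0.978, 0.209, 0.274], [-1.0, 0.015, -0.003, 0.064], [-0.0, -0.209, -0.978, 1.481], [0.0, 0.0, 0.0, 1.0]] 460.2632747407816
wrist [[0.449, -0.853, -0.266, 0.354], [-0.893, -0.429, -0.132, -0.52], [-0.001, 0.297, -0.955, 0.383], [0.0, 0.0, 0.0, 1.0]] 310.1417021248146
{'time': 0.15, 'joint_positions': array([ 1.08242206,  0.33271656, -0.06469432,  1.46071453,  0.02162078,
        1.34991904, -0.08848298]), 'joint_vel': array([ 0.00045966, -0.00149027,  0.00023188, -0.00400376,  0.00029009,
        0.00013274, -0.00122441]), 'joint_torque': array([ 1.34418158e-03, -6.23630619e+01,  2.50196055e-02, -3.90143001e+01,
       -6.13512774e-02,  3.71075899e-02,  9.22517256e-05]), 'ee_pos': array([ 0.28054865, -0.55815343,  0.20195922]), 'eef_rot': array([-0.68790541, -0.16356159,  0.68812476, -0.16284372]), 'ft_force': array([-0.03028038,  0.20620057, -0.97746382]), 'torque': array([ 0.01357744, -0.06226208,  0.01116264]), 'width': 0.08722870491446717}
```

View pics/scene0.png

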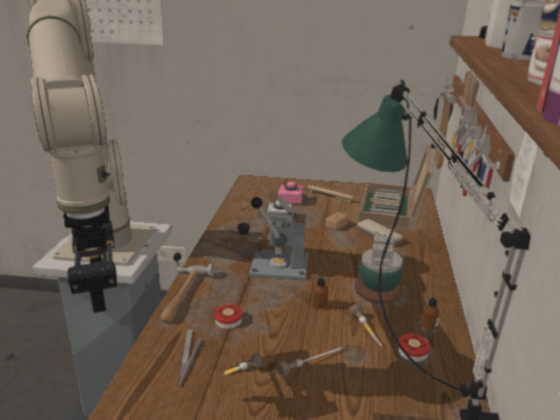

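View pics/top0.png

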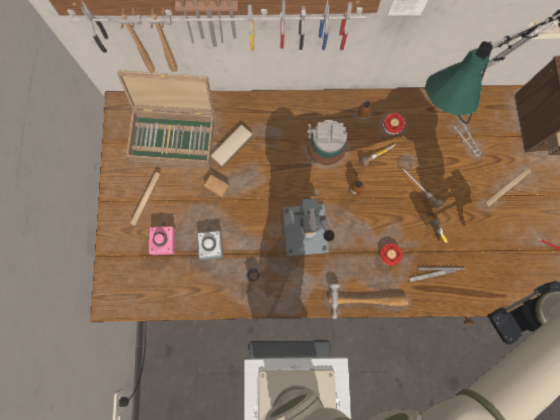

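View pics/wrist0.png

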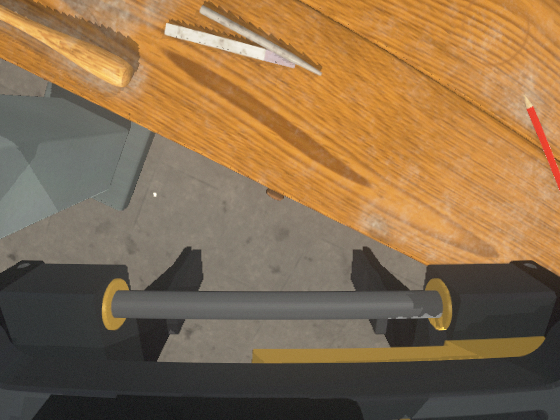

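The top view shows the press at about (307,228) with its black knob at (329,236). The grey control box is at (209,243) and its pink look-alike at (161,240). The tin is at (391,254), the loupe at (253,275), the bottle at (356,187) and the cork at (216,184). I'll enlarge it.

Run:
```python
from h import *
c=ld('top0');im=c['color'][:,:,::-1]
cv2.imwrite('pics/topz.png',cv2.resize(im[170:290,180:350],None,fx=4.6,fy=4.6,interpolation=cv2.INTER_CUBIC))
c2=ld('scene0');im=c2['color'][:,:,::-1]
cv2.imwrite('pics/scz.png',cv2.resize(im[170:290,220:350],None,fx=5,fy=5,interpolation=cv2.INTER_CUBIC))
print(onz(c,(329,236),.223),onz(c,(209,243),.061),two(c,(329,236),c2,(257,203)))
for n,p,z in(('tin',(391,254),.024),('loupe',(253,275),.034),('bottle',(356,187),.08),('cork',(216,184),.032),('pink',(161,240),.06)):print(n,onz(c,p,z))
```

```text
[ 0.4889435  -0.09116586  0.223     ] [0.50036632 0.26353049 0.061     ] (array([ 0.49186887, -0.09074625,  0.2212052 ]), np.float64(0.005345080550083598))
tin [ 0.46211841 -0.30947468  0.024     ]
loupe [0.40123693 0.12831102 0.034     ]
bottle [ 0.66855754 -0.20005784  0.08      ]
cork [0.69950876 0.24743442 0.032     ]
pink [0.51248434 0.41288511 0.06      ]
```

View pics/topz.png

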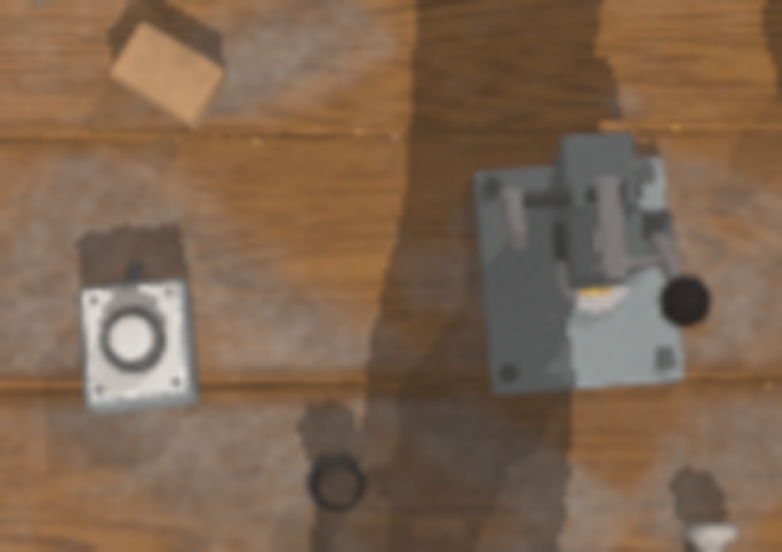

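View pics/scz.png

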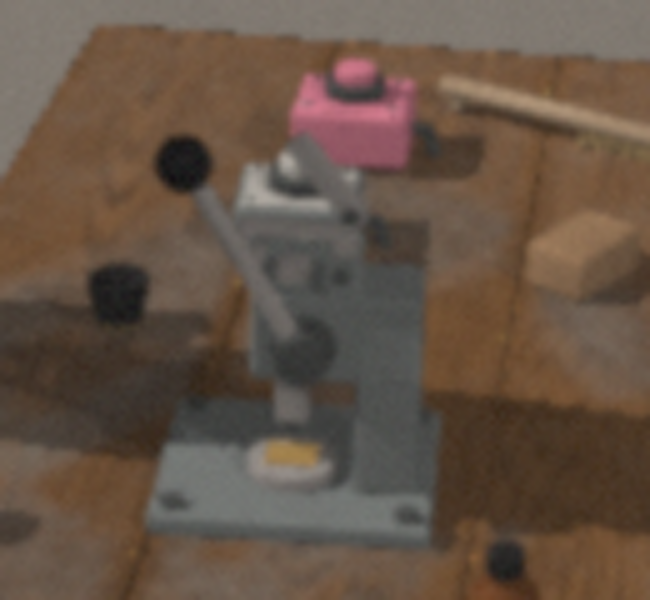

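The zoomed top view gives base corners at about (494,393), (684,381) and (474,172). The tab is near (514,215), the knob at (685,300) and the button at (133,338). Next is the press pose.

Run:
```python
from h import *
c=ld('top0');s=ld('scene0')
Z=lambda p:(p[0]/4.6+180-.4,p[1]/4.6+170-.4)
S=lambda p:(p[0]/5+220-.4,p[1]/5+170-.4)
FL,FR,BL=[onz(c,Z(p),.014)[:2] for p in((494,391),(684,380),(474,172))]
print(FL,FR,BL,np.linalg.norm(FL-FR),np.linalg.norm(FL-BL))
y=FL-FR;x=BL-FL
print('yaw',np.degrees(np.arctan2(-y[0],y[1])),np.degrees(np.arctan2(x[1],x[0])))
# scene corners
a,b,d=[onz(s,S(p),.014)[:2] for p in((150,525),(432,537),(185,400))]
print('scene',a,b,d,np.linalg.norm(a-b),np.linalg.norm(a-d))
print('knob',onz(c,Z((685,300)),.223),two(c,Z((685,300)),s,S((184,163))))
print('btn',onz(c,Z((133,338)),.061), two(c,Z((133,338)),s,S((298,172))))
yaw=np.mean([np.arctan2(-y[0],y[1]),np.arctan2(x[1],x[0])])
R=np.array([[np.cos(yaw),-np.sin(yaw)],[np.sin(yaw),np.cos(yaw)]])
k=two(c,Z((685,300)),s,S((184,163)))[0]
o1=k[:2]-R@[-.065,-.035]; print('origin from knob',o1,'base centre',(FR+BL)/2)
for o in(o1,(FR+BL)/2):
  pt=lambda x,y,z:[*(o+R@[x,y]),z]
  for n,P in(('tab',pt(.020-.045*np.cos(np.radians(50)),.06,.153+.045*np.sin(np.radians(50)))),('tabpiv',pt(.02,.06,.153)),('knob',pt(-.065,-.035,.2226)),('lp',pt(0,-.035,.11))):
    p=proj(c,P)[0];q=proj(s,P)[0]
    print(n,np.round(P,4),np.round((p+.4-[180,170])*4.6),np.round((q+.4-[220,170])*5))
```

```text
[0.46628341 0.01995362] [ 0.4719897  -0.11254003] [0.62322231 0.03080103] 0.13261647729898554 0.15731333992720198
yaw 2.466116450052047 3.953920356138409
scene [ 0.47855073 -0.12187789] [ 0.63534557 -0.1066201 ] [0.47061067 0.01732047] 0.15753546776832586 0.13942463661908955
knob [ 0.49228429 -0.0899553   0.223     ] (array([ 0.49246526, -0.08981332,  0.22358916]), np.float64(0.0005775879702418197))
btn [0.50014498 0.26504034 0.061     ] (array([0.50051857, 0.26575619, 0.05478854]), np.float64(0.001248032523438767))
origin from knob [ 0.55540341 -0.05122849] base centre [ 0.54760601 -0.0408695 ]
tab [0.5431 0.0082 0.1875] [518. 232.] [305. 156.]
tabpiv [0.572  0.0098 0.153 ] [512. 199.] [354. 213.]
knob [ 0.4925 -0.0898  0.2226] [685. 300.] [183. 165.]
lp [ 0.5574 -0.0862  0.11  ] [656. 233.] [302. 356.]
tab [0.5353 0.0185 0.1875] [501. 244.] [294. 148.]
tabpiv [0.5642 0.0202 0.153 ] [496. 211.] [343. 204.]
knob [ 0.4847 -0.0795  0.2226] [668. 313.] [173. 156.]
lp [ 0.5496 -0.0758  0.11  ] [640. 244.] [291. 346.]
```

The knob-based origin (0.555, -0.051) with a yaw of about 3.2° predicts the tab and both pivots where the images show them. The knob height came out at 0.2236, which matches the listing. The button is at (0.500, 0.265). First I lift, straighten the gripper and travel there closed.

Emit:
{"method": "drive_tool", "body": {
  "moves": "0 0 0.035 -8 1; 0 0 0.035 -8 1; 0 0 0.04 -7 1; 0.013 0.048 0 0 1; 0.013 0.048 0 0 1; 0.013 0.048 0 0 1; 0.013 0.048 0 0 1; 0.013 0.048 0 0 1; 0.013 0.048 0 0 1; 0.013 0.048 0 0 1; 0.013 0.048 0 0 1; 0.013 0.048 0 0 1; 0.013 0.048 0 0 1; 0.013 0.048 0 0 1; 0.013 0.048 0 0 1; 0.013 0.048 0 0 1; 0.013 0.048 0 0 1; 0.013 0.048 0 0 1; 0.013 0.048 0 0 1; 0.01 0.048 0 0 1",
  "newtons": 20
}}

```text
time: 2.65
ee_pos: [0.4992, 0.2587, 0.3123]
eef_rot: [-0.707, -0.022, 0.707, -0.022]
ft_force: [-0.7, -0.5, 0.3]
width: 0.0004
```

Emit:
{"method": "drive_tool", "body": {
  "moves": "0.001 0.006 -0.042 0 1; 0 0 -0.042 0 1; 0 0 -0.042 0 1; 0 0 -0.042 0 1; 0 0 -0.042 0 1; 0 0 0 0 1; 0 0 0 0 1"
}}

```text
time: 3.52
ee_pos: [0.5004, 0.2641, 0.1042]
eef_rot: [0.707, 0.023, -0.706, 0.022]
ft_force: [0.4, -0.4, 0.7]
width: 0.0004
```

Run:
```python
from h import *
c=shot('wrist','w1'); s=r.read_state(); print(s['ee_pos'],s['ft_force']); print(proj(c,[.5003,.2652,.061]))
p=np.array(s['ee_pos'])-[0,0,.011];print(proj(c,p))
```

```text
[0.50068518 0.26431035 0.10458915] [-0.22595106 -0.10464848  0.35707474]
[[277.02680817 227.94892409]]
[[278.41070786 244.29899691]]
```

View pics/w1.png

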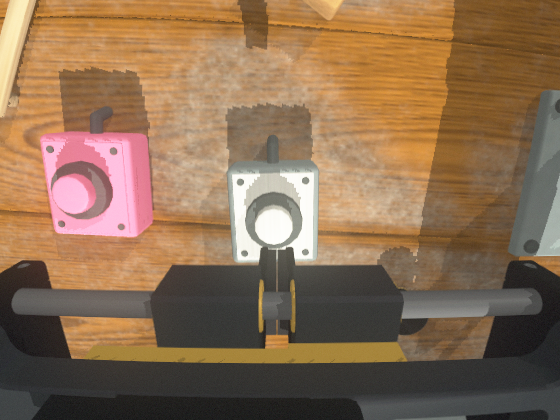

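The wrist view shows the button at (273,224), within about 3 mm of prediction, with the closed fingertips above it. I press.

Emit:
{"method": "drive_tool", "body": {
  "moves": "0.001 0.003 -0.02 0 1; 0 0 -0.011 0 1; 0 0 -0.004 0 1; 0 0 -0.003 0 1; 0 0 0 0 1; 0 0 0 0 1"
}}

```text
time: 4.32
ee_pos: [0.5009, 0.2667, 0.0649]
eef_rot: [0.707, 0.023, -0.707, 0.023]
ft_force: [0.3, 0.2, -1.1]
width: 0.0006
```

Emit:
{"method": "drive_tool", "body": {
  "moves": "0 0 -0.002 0 1; 0 0 0 0 1; 0 0 0 0 1"
}}

```text
time: 4.7
ee_pos: [0.5007, 0.2666, 0.0626]
eef_rot: [0.707, 0.023, -0.707, 0.023]
ft_force: [0.2, 0.4, -0.2]
width: 0.0007
```

Run:
```python
from h import *
c=shot('wrist','w2');shot('scene','s2'); s=r.read_state(); print(s['ee_pos'],s['ft_force'])
im=ld('s2')['color'][:,:,::-1]
a=cv2.resize(im[170:250,240:340],None,fx=4,fy=4,interpolation=cv2.INTER_CUBIC)
b=cv2.resize(c['color'][160:280,200:360,::-1],(400,320))
cv2.imwrite('pics/m2.png',np.hstack([a,b]))
```

```text
[0.5007528  0.26656398 0.06261787] [ 0.10573495  0.25063855 -0.42630645]
```

View pics/m2.png

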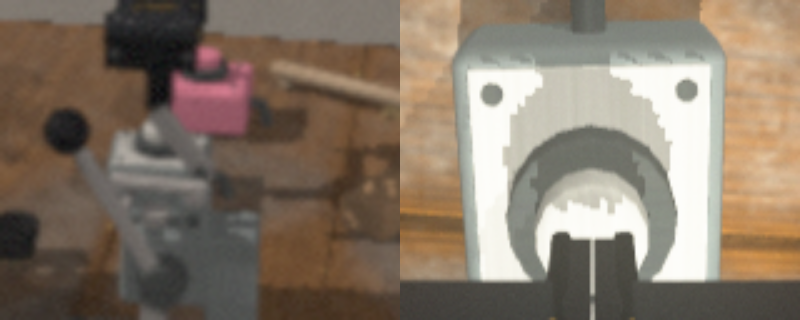

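Run:
```python
from h import *
c=ld('w1')
print('w1 button', onz(c,(273,224),.061))
c=ld('w2');f=lambda p:(np.array(p)-[200,160])*[2.5,320/120]+[400,0]
p=np.array(r.read_state()['ee_pos'])
for d in([0,0,-.011],[.0095,0,-.011],[-.0095,0,-.011]):print(f(proj(c,p+d)[0]))
for z in(.055,.061):
  print(z,f(proj(c,[.5013,.2667,z])[0]),f(proj(c,[.5163,.2667,z])[0]),f(proj(c,[.5013,.2517,z])[0]))
```

```text
w1 button [0.50330877 0.26848347 0.061     ]
[596.47519543 225.38498039]
[598.86126309 190.04381351]
[594.15447783 259.72149335]
0.055 [596.17429777 228.74237901] [600.02983602 171.5978622 ] [652.88791276 232.30465854]
0.061 [596.30527279 238.74679084] [600.27809461 180.16401035] [654.64205011 242.39023714]
```

Emit:
{"method": "drive_tool", "body": {
  "moves": "0.003 0 -0.002 0 1; 0 0 -0.002 0 1; 0 0 0 0 1; 0 0 0 0 1"
}}

```text
time: 5.3
ee_pos: [0.5037, 0.2666, 0.0585]
eef_rot: [-0.707, -0.023, 0.707, -0.023]
ft_force: [1.0, 0.5, -0.5]
width: 0.0005
```

Emit:
{"method": "drive_tool", "body": {
  "moves": "0 0 -0.003 0 1; 0 0 -0.003 0 1; 0 0 0 0 1; 0 0 0 0 1"
}}

```text
time: 5.8
ee_pos: [0.5037, 0.2666, 0.0526]
eef_rot: [0.707, 0.023, -0.707, 0.023]
ft_force: [0.9, -0.2, 0.5]
width: 0.0005
```

Run:
```python
from h import *
c=shot('wrist','w3'); s=r.read_state(); print(s['ee_pos'],s['ft_force'])
b=cv2.resize(c['color'][140:320,160:400,::-1],(800,600))
cv2.imwrite('pics/m3.png',b)
```

```text
[0.5037278  0.26663032 0.05259632] [ 0.61387558 -0.14725887  0.06861483]
```

View pics/m3.png

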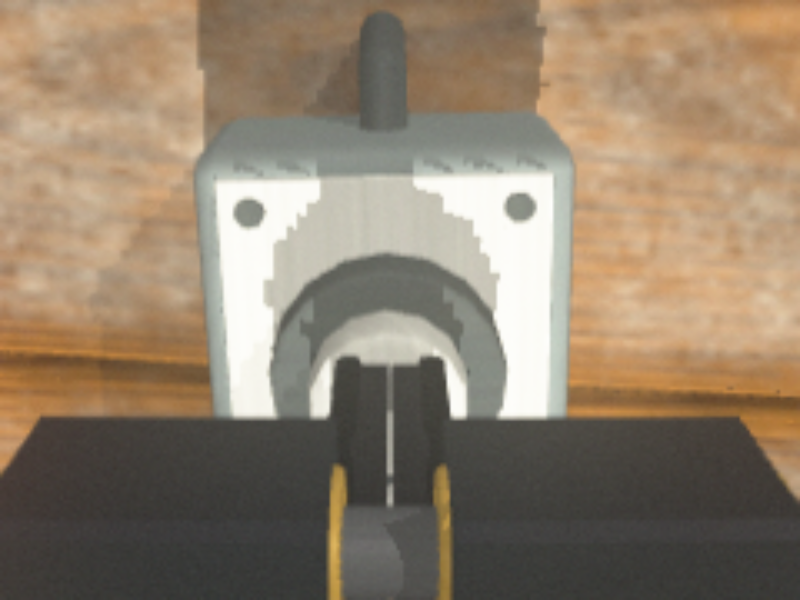

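Run:
```python
from h import *
c=ld('w3'); s=r.read_state(); p=np.array(s['ee_pos'])
for v in(247,249):
  o,d=ray(c,(277,v))
  for dx in(0,.005,.0095):
    t=(p[0]+dx-o[0])/d[0]; print(v,dx,np.round(o+t*d-p,4))
S=np.array(c['extrinsics'])[:3,3]-p;print(S)
# tool axes
from scipy.spatial.transform import Rotation as Ro
print(Ro.from_quat(s['eef_rot']).as_matrix().round(3))
```

```text
247 0 [ 0.      0.001  -0.0068]
247 0.005 [0.005  0.0014 0.0047]
247 0.0095 [0.0095 0.0017 0.0149]
249 0 [ 0.      0.001  -0.0036]
249 0.005 [0.005  0.0014 0.0077]
249 0.0095 [0.0095 0.0017 0.0177]
[0.08213972 0.00656471 0.18065312]
[[-0.     0.064 -0.998]
 [-0.    -0.998 -0.064]
 [-1.     0.     0.   ]]
```

The fingertips are over the button, but they look about 20 mm higher than the nominal figure when shut, so there is no contact yet. I keep lowering until force shows.

Emit:
{"method": "drive_tool", "body": {
  "moves": "0.001 0 -0.003 0 1; 0 0 -0.002 0 1; 0 0 -0.002 0 1; 0 0 0 0 1; 0 0 0 0 1"
}}

```text
time: 6.48
ee_pos: [0.5047, 0.2665, 0.0456]
eef_rot: [-0.707, -0.023, 0.707, -0.023]
ft_force: [-0.7, -0.6, 1.1]
width: 0.0001
```

Emit:
{"method": "drive_tool", "body": {
  "moves": "0 0 -0.002 0 1; 0 0 -0.002 0 1; 0 0 0 0 1; 0 0 0 0 1"
}}

```text
time: 6.98
ee_pos: [0.5048, 0.2666, 0.0417]
eef_rot: [0.707, 0.023, -0.707, 0.023]
ft_force: [-0.3, -0.6, 3.4]
width: 0.0006
```

Run:
```python
from h import *
c=shot('wrist','w4'); s=r.read_state(); print(s['ee_pos'],s['ft_force'])
b=cv2.resize(c['color'][140:320,160:400,::-1],(800,600))
cv2.imwrite('pics/m4.png',b)
```

```text
[0.50483135 0.26663211 0.04172497] [-1.70155762 -0.88955931  3.79029966]
```

View pics/m4.png

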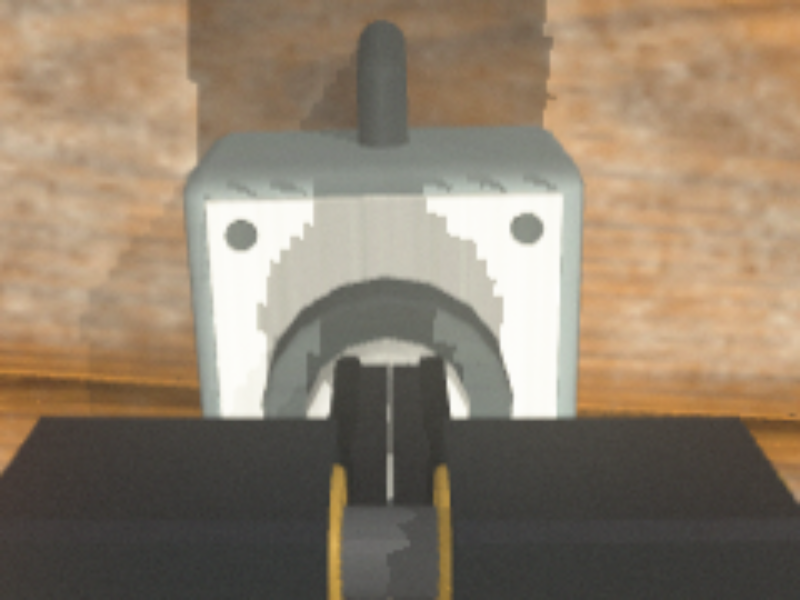

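Contact at last: 3.4 N, the button sinking. I continue to the stop.

Emit:
{"method": "drive_tool", "body": {
  "moves": "0 0 -0.002 0 1; 0 0 -0.001 0 1; 0 0 0 0 1; 0 0 0 0 1"
}}

```text
time: 7.52
ee_pos: [0.5049, 0.2667, 0.0397]
eef_rot: [0.707, 0.023, -0.707, 0.023]
ft_force: [-5.1, -4.4, 16.7]
width: 0.0002
```

The stop is reached at 16.7 N. The fingertips therefore really sit about 15 mm above the reported TCP z, and I'll use that from here on. I release and move to the front of the tab.

Emit:
{"method": "drive_tool", "body": {
  "moves": "0 0 0.008 0 1; 0 0 0.012 0 1; 0 0 0.03 0 1; 0 0 0.05 0 1; 0 0 0.05 0 1; 0 0 0.05 0 1; -0.005 -0.045 0 0 1; -0.005 -0.045 0 0 1; -0.005 -0.045 0 0 1; -0.005 -0.045 0 0 1; -0.005 -0.045 0 0 1; -0.003 -0.027 0 0 1; 0 0 0 0 1; 0 0 0 0 1"
}}

```text
time: 9.28
ee_pos: [0.4767, 0.0156, 0.2388]
eef_rot: [0.707, 0.023, -0.707, 0.023]
ft_force: [0.8, -0.1, -0.5]
width: 0.0004
```

Run:
```python
from h import *
c=shot('wrist','w5'); t=shot('scene','s5'); s=r.read_state(); print(s['ee_pos'],s['ft_force'])
a=cv2.resize(t['color'][130:290,200:360,::-1],(600,600))
cv2.imwrite('pics/s5z.png',a)
```

```text
[0.47675654 0.0158795  0.23868358] [-0.60559555  0.90577175  0.08806356]
```

View pics/w5.png

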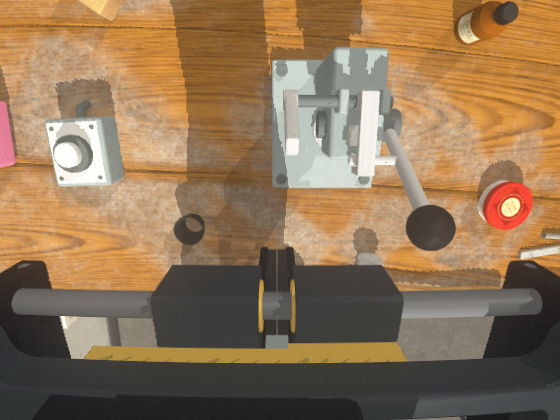

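View pics/s5z.png

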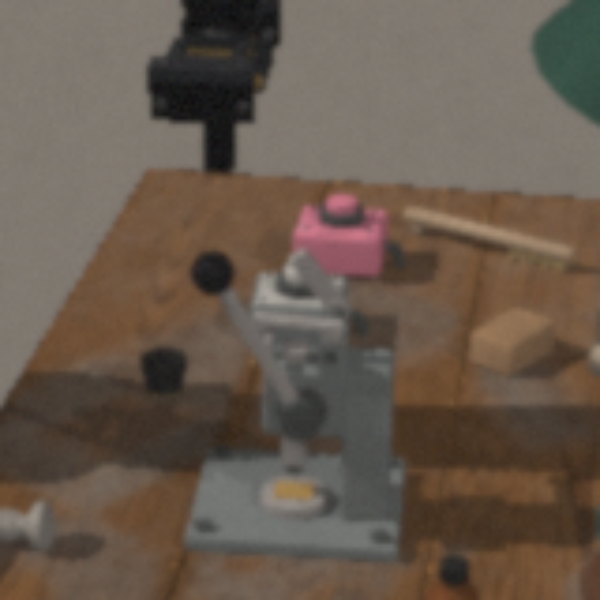

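The wrist view shows the tab at (291,122), the knob at (430,228) and the tips at (277,248). The button is up again. I check the tip height and the tab position.

Run:
```python
from h import *
c=ld('w5');t=ld('s5');p=np.array([.4767,.0157,.2387])
for d in(-.011,0,.015):print(d,(proj(t,p+[0,0,d])[0]-[200,130])*3.75)
print('tab end centre',onz(c,(292,140),.192))
print('knob',onz(c,(430,228),.223), two(c,(430,228),t,(200+212/3.75-.4,130+272/3.75-.4)))
print('btn',onz(c,(68,154),.061))
```

```text
-0.011 [217.97822283 206.80501566]
0 [217.90344871 193.47205391]
0.015 [217.79991789 175.15254362]
tab end centre [0.54309097 0.01015601 0.192     ]
knob [ 0.4933277  -0.08737262  0.223     ] (array([ 0.49236145, -0.08777803,  0.22258182]), np.float64(0.0015701230941052113))
btn [0.50315744 0.26564292 0.061     ]
```

The tip offset is confirmed. The gripper body's clearance over the knob is uncertain, so I turn the gripper 90° (long side along x, clear of the knob) before lowering to the tab.

Emit:
{"method": "drive_tool", "body": {
  "moves": "0 0 0 10 1; 0 0 0 10 1; 0 0 0 10 1; 0 0 0 10 1; 0 0 0 10 1; 0 0 0 10 1; 0 0 0 10 1; 0 0 0 10 1; 0 0 0 10 1; 0 0 0 0 1; 0 0 0 0 1"
}}

```text
time: 10.75
ee_pos: [0.4767, 0.0151, 0.2385]
eef_rot: [0.484, 0.515, -0.484, 0.515]
ft_force: [0.2, 0.6, 0.1]
width: 0.0005
```

Run:
```python
from h import *
s=r.read_state(); print(s['ee_pos'],s['joint_positions'],s['eef_rot'])
```

```text
[0.47674243 0.01509035 0.23854524] [ 0.63302856  0.02829925 -0.76238145  1.74700025  0.01973489  1.37412299
 -0.07171603] [ 0.48449722  0.51512913 -0.48439154  0.51504297]
```

Emit:
{"method": "drive_tool", "body": {
  "moves": "-0.002 -0.001 -0.03 0 1; 0 -0.001 -0.025 0 1; 0 0 -0.017 0 1; 0 0 0 0 1; 0 0 0 0 1"
}}

```text
time: 11.38
ee_pos: [0.4753, 0.0128, 0.1674]
eef_rot: [0.484, 0.515, -0.483, 0.516]
ft_force: [0.5, 0.6, 0.7]
width: 0.0007
```

Run:
```python
from h import *
c=shot('wrist','w6'); t=shot('scene','s6'); s=r.read_state(); print(s['ee_pos'],s['ft_force'])
a=cv2.resize(t['color'][110:270,200:360,::-1],(400,400));b=cv2.resize(c['color'][:,:,::-1],(400,300))
cv2.imwrite('pics/m6.png',np.hstack([a,cv2.copyMakeBorder(b,0,100,0,0,0)]))
```

```text
[0.47535    0.01265924 0.16753299] [-0.16464962  0.49096431  0.2805848 ]
```

View pics/m6.png

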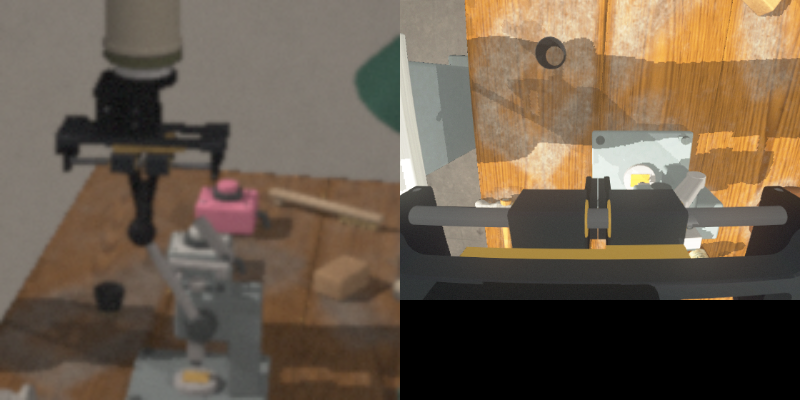

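The tips are beside and in front of the tab, clear of the knob. Now I push it backwards.

Emit:
{"method": "drive_tool", "body": {
  "moves": "0.012 0 0 0 1; 0.012 0.001 0 0 1; 0.012 0 0 0 1; 0.012 0.001 0 0 1; 0.012 0.001 0 0 1; 0.012 0.001 0 0 1; 0.012 0 0 0 1; 0 0 0 0 1"
}}

```text
time: 12.48
ee_pos: [0.5596, 0.0167, 0.1663]
eef_rot: [0.484, 0.516, -0.483, 0.516]
ft_force: [0.3, -0.1, 0.6]
width: 0.0005
```

Run:
```python
from h import *
c=shot('wrist','w7'); t=shot('scene','s7'); s=r.read_state(); print(s['ee_pos'],s['ft_force'])
a=cv2.resize(t['color'][150:270,220:340,::-1],(400,400),interpolation=cv2.INTER_CUBIC);b=cv2.resize(c['color'][:,:,::-1],(400,300))
cv2.imwrite('pics/m7.png',np.hstack([a,cv2.copyMakeBorder(b,0,100,0,0,0)]))
```

```text
[0.55881963 0.01656441 0.16634351] [ 0.62505288  0.45966703 -0.60207161]
```

View pics/m7.png

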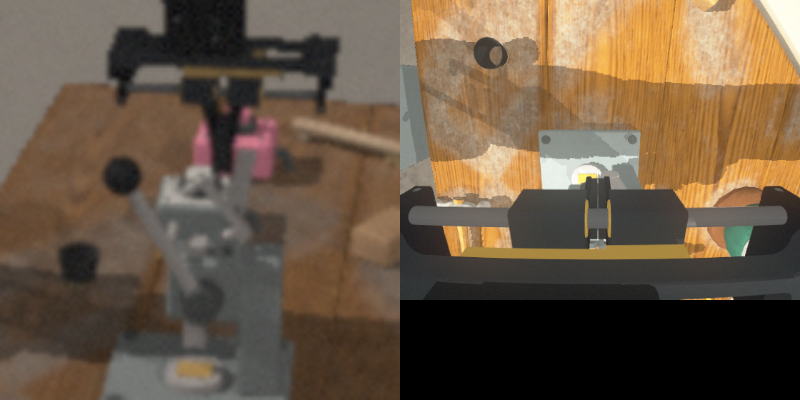

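The catch is swinging: its plate stands near vertical at about (243,165). I continue to the stop.

Emit:
{"method": "drive_tool", "body": {
  "moves": "0.008 0 0 0 1; 0.008 0.001 0 0 1; 0.006 0 0 0 1; 0.004 0 0 0 1; 0 0 0 0 1; 0 0 0 0 1"
}}

```text
time: 13.32
ee_pos: [0.585, 0.0176, 0.1667]
eef_rot: [0.484, 0.516, -0.483, 0.516]
ft_force: [0.3, -0.1, 0.0]
width: 0.0007
```

Emit:
{"method": "drive_tool", "body": {
  "moves": "0.005 0 0 0 1; 0.004 0 0 0 1; 0 0 0 0 1; 0 0 0 0 1"
}}

```text
time: 13.82
ee_pos: [0.5884, 0.0176, 0.1659]
eef_rot: [0.48, 0.519, -0.487, 0.513]
ft_force: [-28.2, -1.2, 14.8]
width: 0.0006
```

Run:
```python
from h import *
c=shot('wrist','w8'); t=shot('scene','s8'); s=r.read_state(); print(s['ee_pos'],s['ft_force'])
a=cv2.resize(t['color'][150:270,220:340,::-1],(600,600),interpolation=cv2.INTER_CUBIC)
cv2.imwrite('pics/m8.png',a)
```

```text
[0.58842366 0.01758918 0.16586468] [-28.56228913  -0.2998042   13.03225635]
```

View pics/m8.png

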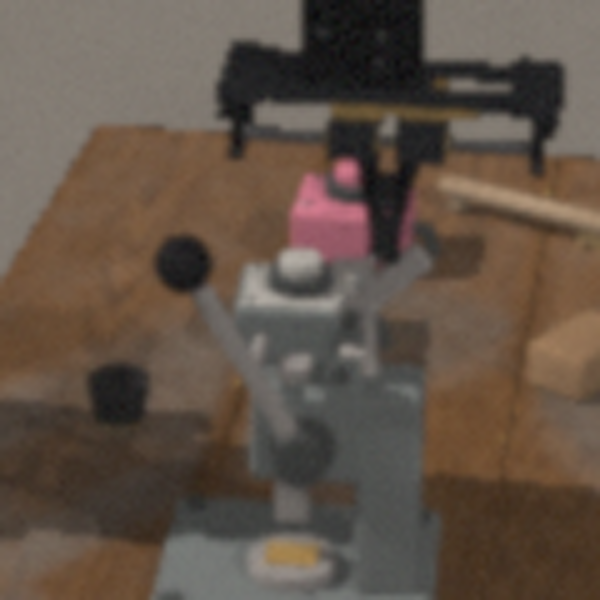

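The catch is at its stop (28 N, tab leaning back at about (400,275)), with the lever and button up. I back off, rise, turn back, open and go above the knob.

Emit:
{"method": "drive_tool", "body": {
  "moves": "-0.006 0 0 0 1; -0.015 0 0 0 1; 0 0 0.035 0 1; 0 0 0.035 0 1; 0 0 0.035 0 1; -0.01 0 0 -10 0; -0.01 -0.012 0 -10 0; -0.01 -0.012 0 -10 0; -0.01 -0.012 0 -10 0; -0.01 -0.012 0 -10 0; -0.01 -0.012 0 -10 0; -0.01 -0.012 0 -10 0; -0.008 -0.012 0 -10 0; 0 -0.012 0 -10 0; 0 -0.01 0 0 0; 0 0 0 0 0; 0 0 0 0 0"
}}

```text
time: 16.05
ee_pos: [0.4949, -0.0879, 0.2716]
eef_rot: [0.707, 0.024, -0.707, 0.024]
ft_force: [-0.3, 0.2, 0.1]
width: 0.087
```

Run:
```python
from h import *
c=shot('wrist','w9'); t=shot('scene','s9'); s=r.read_state(); print(s['ee_pos'],s['ft_force'],s['width'])
print(proj(c,[.4925,-.0885,.223]))
```

```text
[ 0.49484606 -0.08782709  0.27160263] [-0.26738456  0.04742777  0.06011583] 0.08699120387200654
[[278.89491356 228.41979021]]
```

View pics/w9.png

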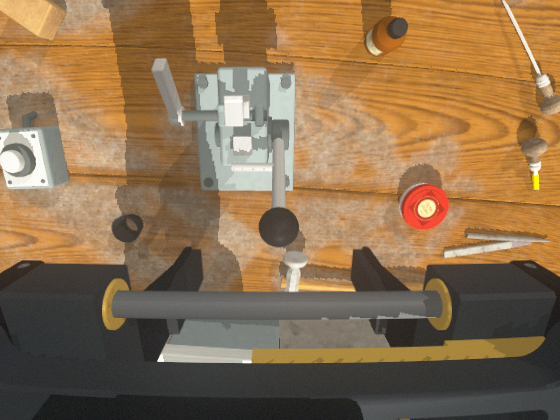

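View pics/s9.png

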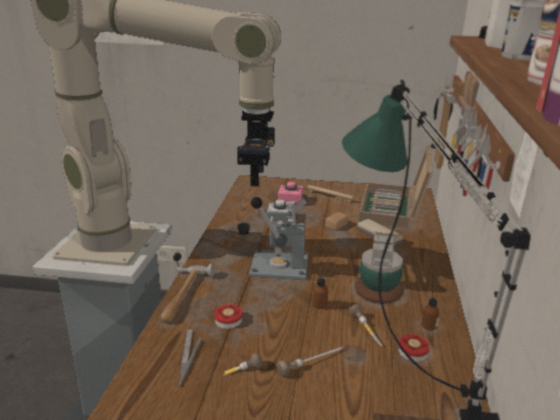

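The knob is at (278,227), matching the prediction of (279,228), and it is centred between the fingers. I lower around it and close.

Emit:
{"method": "drive_tool", "body": {
  "moves": "-0.002 0 -0.03 0 0; 0 0 -0.03 0 0; 0 0 -0.022 0 0; 0 0 0 0 0; 0 0 0 0 0.5; 0 0 0 0 0.9; 0 0 0 0 1; 0 0 0 0 1; 0 0 0 0 1; 0 0 0 0 1",
  "newtons": 30
}}

```text
time: 17.4
ee_pos: [0.4927, -0.0884, 0.1896]
eef_rot: [0.707, 0.023, -0.707, 0.023]
ft_force: [-0.9, -0.2, -1.0]
width: 0.0349
```

Run:
```python
from h import *
c=shot('wrist','w10'); t=shot('scene','s10'); s=r.read_state(); print(s['ee_pos'],s['ft_force'],s['width'])
a=cv2.resize(t['color'][150:270,220:340,::-1],(400,400),interpolation=cv2.INTER_CUBIC);b=cv2.resize(c['color'][:,:,::-1],(400,300))
cv2.imwrite('pics/m10.png',np.hstack([a,cv2.copyMakeBorder(b,0,100,0,0,0)]))
```

```text
[ 0.49279291 -0.08937785  0.18959345] [-0.0669171  -2.55155353 -0.57299314] 0.030468173945244616
```

View pics/m10.png

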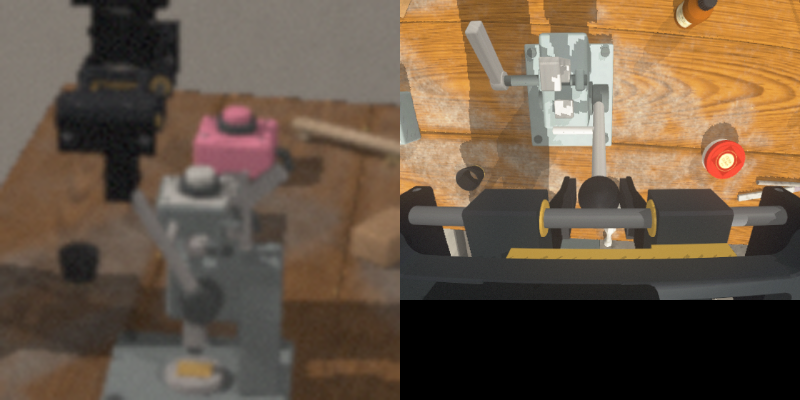

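The knob is gripped (30.5 mm opening on the 32 mm ball). I pull along the arc, first half.

Emit:
{"method": "drive_tool", "body": {
  "moves": "0 0 0 0 1; -0.0065 0 -0.004 0 1; -0.0065 -0.001 -0.0045 0 1; -0.006 0 -0.005 0 1; -0.0055 0 -0.005 0 1; -0.0055 -0.001 -0.0055 0 1; -0.005 0 -0.0055 0 1; -0.0045 0 -0.0065 0 1; -0.0045 -0.001 -0.006 0 1; 0 0 0 0 1"
}}

```text
time: 18.75
ee_pos: [0.4491, -0.0922, 0.1482]
eef_rot: [0.707, 0.022, -0.706, 0.023]
ft_force: [-0.7, -4.3, 5.6]
width: 0.0306
```

Emit:
{"method": "drive_tool", "body": {
  "moves": "-0.004 0 -0.0065 0 1; -0.0035 0 -0.007 0 1; -0.003 -0.001 -0.007 0 1; -0.003 0 -0.007 0 1; -0.002 0 -0.0075 0 1; -0.002 0 -0.0075 0 1; -0.0015 0 -0.0075 0 1; -0.001 0 -0.0075 0 1; 0 0 0 0 1; 0 0 0 0 1"
}}

```text
time: 20.0
ee_pos: [0.4289, -0.0934, 0.0908]
eef_rot: [0.707, 0.022, -0.707, 0.023]
ft_force: [-2.8, -6.1, 7.9]
width: 0.0303
```

Run:
```python
from h import *
c=shot('wrist','w11'); t=shot('scene','s11'); s=r.read_state(); print(s['ee_pos'],s['ft_force'],s['width'])
a=cv2.resize(t['color'][150:270,200:320,::-1],(400,400),interpolation=cv2.INTER_CUBIC);b=cv2.resize(c['color'][:,:,::-1],(400,300))
cv2.imwrite('pics/m11.png',np.hstack([a,cv2.copyMakeBorder(b,0,100,0,0,0)]))
```

```text
[ 0.42892808 -0.09344138  0.09082075] [-2.92552782 -5.86987184  7.86567838] 0.030431031277133473
```

View pics/m11.png

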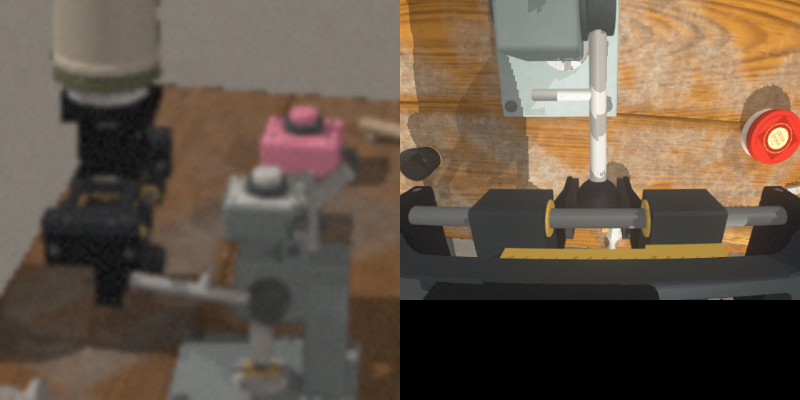

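The lever is nearly horizontal, with the catch leaning back and the button up. A few mm more to feel the stop.

Emit:
{"method": "drive_tool", "body": {
  "moves": "0 0 -0.002 0 1; 0 0 -0.002 0 1; 0 0 0 0 1; 0 0 0 0 1; 0 0 0 0 1"
}}

```text
time: 20.72
ee_pos: [0.4285, -0.0934, 0.0866]
eef_rot: [-0.707, -0.022, 0.707, -0.023]
ft_force: [-3.9, -6.7, 9.2]
width: 0.0304
```

Emit:
{"method": "drive_tool", "body": {
  "moves": "0 0 -0.002 0 1; 0 0 -0.002 0 1; 0 0 0 0 1; 0 0 0 0 1; 0 0 0 0 1"
}}

```text
time: 21.35
ee_pos: [0.4293, -0.0935, 0.0843]
eef_rot: [0.707, 0.022, -0.706, 0.023]
ft_force: [-11.7, -4.6, 28.1]
width: 0.0302
```

Run:
```python
from h import *
c=shot('wrist','w12'); t=shot('scene','s12');s=r.read_state(); print(s['ee_pos'],s['ft_force'],s['width'])
a=cv2.resize(t['color'][210:270,220:310,::-1],(800,533),interpolation=cv2.INTER_CUBIC)
cv2.imwrite('pics/m12.png',a)
o=np.array([.5554,-.0512]);y=np.radians(3.3);R=np.array([[np.cos(y),-np.sin(y)],[np.sin(y),np.cos(y)]])
for q in(0,.87,.95):
  al=np.radians(60)-q
  for rr in(.06,.10,.13):
    P=[*(o+R@[-rr*np.cos(al),-.035]),.11+rr*np.sin(al)]
    print(q,rr,np.round(P,4),np.round((proj(t,P)[0]+.4-[220,210])*8.889))
```

```text
[ 0.42932793 -0.09345343  0.08435124] [-10.67988898  -4.72805442  26.97633725] 0.030532258270904177
0 0.06 [ 0.5275 -0.0879  0.162 ] [441. 123.]
0 0.1 [ 0.5075 -0.089   0.1966] [376.  18.]
0 0.13 [ 0.4925 -0.0899  0.2226] [326. -62.]
0.87 0.06 [ 0.4985 -0.0895  0.1206] [347. 236.]
0.87 0.1 [ 0.4591 -0.0918  0.1276] [221. 209.]
0.87 0.13 [ 0.4297 -0.0935  0.1329] [127. 188.]
0.95 0.06 [ 0.4978 -0.0896  0.1158] [345. 250.]
0.95 0.1 [ 0.4581 -0.0919  0.1197] [218. 231.]
0.95 0.13 [ 0.4282 -0.0936  0.1226] [123. 217.]
```

View pics/m12.png

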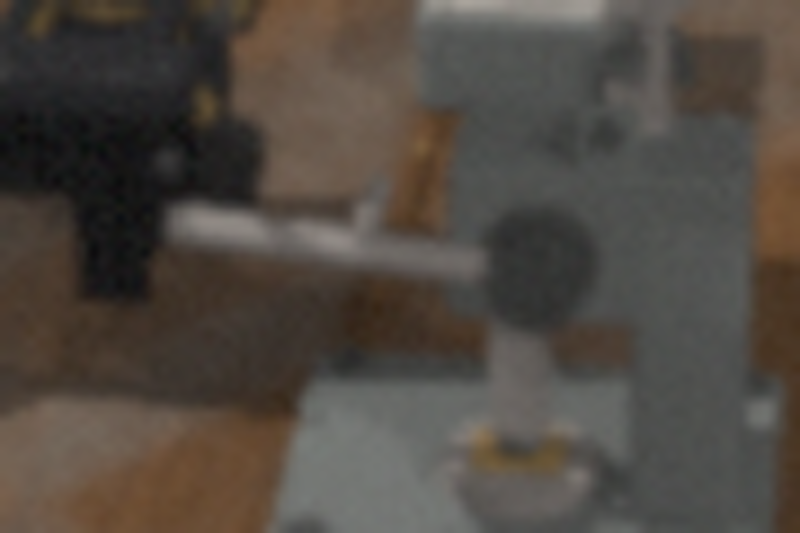

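The bar passes (218,229) in this crop, against a prediction of (218,231) at the stop and (221,209) at 0.87 rad. With the force now at 27 N, the lever is on its stop. One last look from the top, then I hand in.

Run:
```python
from h import *
t=shot('top','t13'); s=r.read_state(); print(s['time'],s['ft_force'],s['width'])
a=ld('top0')['color'][130:300,140:420,::-1];b=t['color'][130:300,140:420,::-1]
cv2.imwrite('pics/m13.png',cv2.resize(np.vstack([a,b]),(480,583)))
```

```text
21.5 [-11.69161974  -4.21416117  28.49395608] 0.03047180015411983
```

View pics/m13.png

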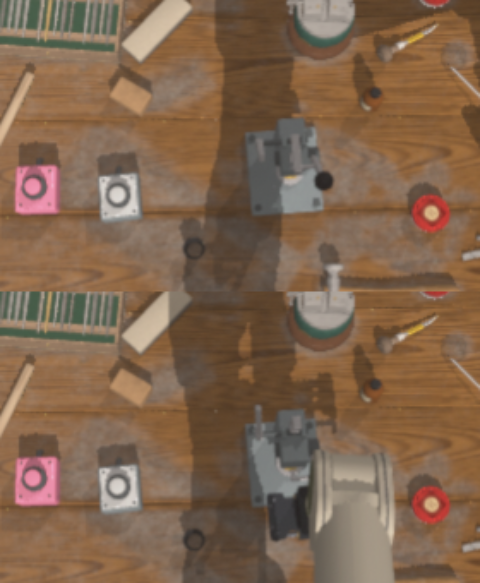

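The tin (431,503), bottle (372,390), loupe (194,540) and cork (130,382) are all where they were in the first picture, and the tab leans back at (258,420).

```bash
python3 -c "
from bench import ticket
print(ticket.close_job())"
```

```text
the job is handed in; nothing more can be done
None
```

I carried out all the steps in order and handed in at about 21.5 s, still gripping the knob with the lever held down. No verdict was reported.

- **Start button:** I pushed it with closed fingers until it stopped (16.7 N) and let it go. Later pictures show it back up.
- **Safety catch:** I pushed the tab back until it hit its stop (about 28 N) while the lever was still up. The last pictures still show it leaning back.
- **Lever:** I gripped the knob (about 30.5 mm opening on the 32 mm ball) and pulled it along its arc. It reached the stop with about 28 N upward on the tool. In the picture the bar lies where 0.95 rad predicts, to within about 2 px at 9x magnification.
- **Bystanders:** before and after top views show the tin, bottle, loupe and cork block unmoved, and I never touched the pink look-alike.

**Disagreement:** the fingertips sat about 15 mm above the reported tool point, where the description puts them 11 mm below it. Contact with the button and the camera views both showed this, and I corrected for it in later moves. The joint angles could not be read directly, so the catch, lever and button positions come from pictures and contact forces only.

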